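Find the tired spring mount and fold its tag down

ROBOT

A 6-joint arm with a two-finger parallel gripper is mounted at the origin on the work surface. World frame = base frame: x ahead of the robot, y to its left, z up, the work surface at z = 0. Lengths are in m, angles in rad, forces in N, time in s.
With the tool pointing down it reaches from about 0.375 to 0.975 m from the base axis. Payload 3.8 kg.
Tool frame: the origin (TCP) lies midway between the tips of the shut fingers; the grasp point (between the pads) lies 19 mm behind it; z points along the fingers, y is the line along which they close (so a half turn about z gives the same grasp; the last joint's range is limited). The gripper opens to 85 mm and grips with 20 to 120 N. Pads are 22 mm wide; open, the fingers measure 114 mm over their backs; the gripper's body (76 mm by 85 mm) begins 54 mm behind the grasp point. The pads swing forward as they close: fully open they stand 13 mm farther back than shut.
Start: joints at [1.205, 0.264, 1.604, -0, 1.274, -0.037], TCP at [0.218, 0.639, 0.231] pointing down, gripper open.
Joint ranges: [-2.63, 2.63], [-0.94, 2.18], [0.31, 2.57], [-1.31, 4.45], [0, 2.66], [-2.55, 2.55]. Speed limits (rad/s): [2.57, 2.57, 3.14, 3.14, 3.14, 3.14].

INTERFACE

Orientations are given as a rotation vector (axis times angle).
In Python, from workcell import bot gives the robot as it stands.
- The arm moves only by the tool servo_tool, never from a script. Its argument "series" is a list of rows, each a list of 7 numbers: the shift along the world's x, y, z in units of 0.15 m (1.0 is 0.15 m), then the turn, a rotation vector about the world's x, y, z in units of 180 degrees (1.0 is 180 degrees), then the closure, from 0 (fully open) to 1 (shut). A call has 1 to 20 rows; each row is the pose to reach, as a shift and turn from the pose commanded when the call began, turning the shorter way round; what a row does not reach only later rows make up. A row lasts 1/10 s, in which the tool goes at most 50 mm and 8.59 degrees, less where a joint would pass 70% of its speed; a pose out of reach is approached as far as the arm can. A call with a number of a shift or a turn outside -1 to 1 is refused whole. A call with a gripper value outside its range is refused whole. The fingers move at their own pace and stop on an object; "newtons" is the grip in N (left out, the last holds). Time passes only in rows, so rows that repeat a pose let the fingers close. It gives the time, the measured TCP pose, the force, the opening and the grip force at its end, in the units of the state.
- bot.read_state(): the state, without advancing time (a new reading comes with each control period).
- bot.read_camera(name): name is "side" or "top" or "wrist"; returns the picture (420x560x3 uint8, red, green, blue); there is no depth.
- bot.camera_info(name): a dict with "vertical_fov" (degrees; the focal length in pixels is half the picture's height over the tangent of half this angle, whatever the lens; pixels are square), "cx", "cy" (the principal point, pixels), "R" (3x3) and "t" (3): a world point X has camera coordinates R X + t. Camera axes: x right, y down, z forward; pixel columns grow to the right and rows downward; lengths in m; the calibration is good to about 2 mm. A picture is of the moment at which its call begins: read the wrist's pose just before it. camera_info takes no time and is no camera call; for the wrist camera it gives the pose at the moment of the call.
- bot.finish_job(): hands the job in; it is judged then, once.
Trained networks look in the newest picture that a camera, given by its name, has taken for a name from the list of things; names that differ only in an ending like _2 or _b are one class to them, and where a whole thing is asked for, a point or a joint stands for the part that bears it (a point fixed in the world has none). Each returns a list of dicts, best first, with "score" (0 to 1); they miss things now and then, are a little off and sometimes report something else, mostly with a low value. They report only what shows in the picture. A call takes as long as a camera call.
- bot.recognise(target, camera): "box" ([left, top, right, bottom] as shares, 0 to 1, of the picture: columns of its width, rows of its height, round what is visible of it).
- bot.trace(target, camera): "mask" (420x560 bool, what is visible of it) and "box" ([left, top, right, bottom] as shares, 0 to 1, of the picture: columns of its width, rows of its height, round what is visible of it).
- bot.mark_of(target, camera): "at" ([row, column] as shares, 0 to 1, of the picture: columns of its width, rows of its height: a listed point, or the origin of a listed thing).
The state is a dict: "time": time; "q": joint angles; "joint_vel": joint speeds; "joint_torque": joint torques, N m; "tool_pos": TCP position; "tcp_rot": TCP orientation; "wrist_force": force on the tool from outside, world axes, zero at the start; "torque": the same for the moment, N m; "width": opening from 0.0 (shut) to 1.0 (fully open); "grip_force": force on a finger pad.
Only numpy, scipy, OpenCV 4.12 (cv2) and the standard library are available. Lean on these libraries where they do the work, as an engineer would, in place of code of your own. Each camera call takes 0.05 s, during which the arm holds its last target. There are 200 camera calls.

TASK

The stone slab has been lifted off the balance table's three spring mounts. With the fingertips, press the mounts' black pads gently a few millimetres down to feel which spring is the softest, then push that mount's yellow tag down flat onto its shelf to mark it for replacement. Leave the other two tags standing up and the loose things where they are, and finish clear of everything.

Things in the scene. Friction and masses are not known exactly. Their poses are not given: they have to be found in the camera images.
- mount_1: one of three outwardly identical spring mounts on the grey base plate: 68 mm round flange, dark steel cup 50 mm across (to 20 mm above the origin), coil spring, round pad on top. Origin: centre of the flange's underside, 18 mm above the bench; z up; +y points from the mount's axis to its tag. Which mount holds the soft spring unit changes every time and is not told
- pad_top_1 (a point): centre of the top of mount 1's unpressed pad (the point itself stays): on the mount's axis, 55 mm above its origin, 73 mm above the bench. Pad: level steel cap 47 mm across, 16 mm high, faced with 44 mm black rubber. Goes straight down up to 12 mm to a hard stop, springs back. Starts to move at 0.6 N; 7 mm down takes about 5 N on the soft one, 11 to 14 N on the others
- tag_1_edge (a point): middle of the free edge of mount 1's tag, a yellow flap 44 mm wide, 55 long, 2.5 thick, hinged on a level line parallel to the mount's x, 42 mm along its +y and 20.5 mm above its origin; slopes up and away from the pad. Folded down it lies level on a steel shelf, out to 97 mm from the mount's axis, upper face 22 mm above the mount's origin (40 mm above the bench)
- tag_1 (a joint): angle that tag is folded down, rad: 0 = sloping up at 50 degrees, 0.87 = lying level on its shelf (its stop). A stiff hinge: it takes about 1 N at the free edge and stays where it is left
- mount_2: one of three outwardly identical spring mounts on the grey base plate: 68 mm round flange, dark steel cup 50 mm across (to 20 mm above the origin), coil spring, round pad on top. Origin: centre of the flange's underside, 18 mm above the bench; z up; +y points from the mount's axis to its tag. Which mount holds the soft spring unit changes every time and is not told
- pad_top_2 (a point): centre of the top of mount 2's unpressed pad (the point itself stays): on the mount's axis, 55 mm above its origin, 73 mm above the bench. Pad: level steel cap 47 mm across, 16 mm high, faced with 44 mm black rubber. Goes straight down up to 12 mm to a hard stop, springs back. Starts to move at 0.6 N; 7 mm down takes about 5 N on the soft one, 11 to 14 N on the others
- tag_2_edge (a point): middle of the free edge of mount 2's tag, a yellow flap 44 mm wide, 55 long, 2.5 thick, hinged on a level line parallel to the mount's x, 42 mm along its +y and 20.5 mm above its origin; slopes up and away from the pad. Folded down it lies level on a steel shelf, out to 97 mm from the mount's axis, upper face 22 mm above the mount's origin (40 mm above the bench)
- tag_2 (a joint): angle that tag is folded down, rad: 0 = sloping up at 50 degrees, 0.87 = lying level on its shelf (its stop). A stiff hinge: it takes about 1 N at the free edge and stays where it is left
- mount_3: one of three outwardly identical spring mounts on the grey base plate: 68 mm round flange, dark steel cup 50 mm across (to 20 mm above the origin), coil spring, round pad on top. Origin: centre of the flange's underside, 18 mm above the bench; z up; +y points from the mount's axis to its tag. Which mount holds the soft spring unit changes every time and is not told
- pad_top_3 (a point): centre of the top of mount 3's unpressed pad (the point itself stays): on the mount's axis, 55 mm above its origin, 73 mm above the bench. Pad: level steel cap 47 mm across, 16 mm high, faced with 44 mm black rubber. Goes straight down up to 12 mm to a hard stop, springs back. Starts to move at 0.6 N; 7 mm down takes about 5 N on the soft one, 11 to 14 N on the others
- tag_3_edge (a point): middle of the free edge of mount 3's tag, a yellow flap 44 mm wide, 55 long, 2.5 thick, hinged on a level line parallel to the mount's x, 42 mm along its +y and 20.5 mm above its origin; slopes up and away from the pad. Folded down it lies level on a steel shelf, out to 97 mm from the mount's axis, upper face 22 mm above the mount's origin (40 mm above the bench)
- tag_3 (a joint): angle that tag is folded down, rad: 0 = sloping up at 50 degrees, 0.87 = lying level on its shelf (its stop). A stiff hinge: it takes about 1 N at the free edge and stays where it is left
- base: fixed grey steel base plate of the balance table, 300 (its x) by 420 (its y) mm, top 18 mm above the bench; origin at its centre, on the bench. On it: the three mounts, a wrench, an amber bottle, a rubber washer. One mount holds a tired spring unit (soft_spring with soft_pad), the other two hold firm ones (firm_a, firm_b)
- wrench: loose open-ended wrench 130 mm long lying on the base plate; origin under its middle, x along it
- amber_bottle: loose amber dropper bottle, 27 mm across, 50 mm tall, standing on the base plate between the mounts; origin at its underside
- spare_washer: loose rubber washer, 40 mm across, 6 mm thick, lying on the base plate; origin at its underside
- red_bottle: loose red pigment bottle, 32 mm across, 55 mm tall, on the bench to the right; origin at its underside
- blue_bottle: loose blue pigment bottle, 32 mm across, 55 mm tall, on the bench to the left; origin at its underside
- small_beaker: loose small glass beaker, 60 mm across, 60 mm tall, on the bench to the left; origin at its underside
- spatula: loose spatula 170 mm long lying on the bench to the right; x along it

How it is judged:
By the outcome, as a careful person would: the job done as asked, in the order asked, and still so for the second after the job is handed in, with the robot touching nothing.
It also fails if it takes over 51 s, if anything falls off the work surface, if the arm or the gripper's body presses on something with over 40 N, if the wrist force passes 120 N, or if a joint passes its speed limit or range.

## Working session

There is one attempt and no reset: what is moved stays moved. The work goes in short steps, Python scripts to look and compute and a tool call to move; the robot and the scene stay as the last step left them, time stands still between calls to the robot, and variables do not carry over. Pictures are saved under pics/ and viewed, at most 10 in all, crops included, and the job is handed in when it is done.

Besides the shell and the picture viewer there is one more tool, called after "Call:" as name(argument=value, ...) on one line, values as JSON. servo_tool: Moves the arm, as the interface text tells. Shifts and turns lie within -1 to 1; 1 stands for 0.15 m of shift or 180 degrees of turn. Its arguments: {"type":"object","properties":{"series":{"type":"array","items":{"type":"array","items":{"type":"number"}}},"newtons":{"type":"number"}},"required":["series"]}

```bash
mkdir -p pics; cat > h.py <<'E'
import numpy as np,cv2
from workcell import bot
def ray(cam,row,col):
    i=bot.camera_info(cam);f=210/np.tan(np.radians(i["vertical_fov"])/2)
    R=np.array(i["R"]);t=np.array(i["t"])
    d=R.T@np.array([(col*560-i["cx"])/f,(row*420-i["cy"])/f,1]);return -R.T@t,d
def at(cam,row,col,z):
    o,d=ray(cam,row,col);return o+d*(z-o[2])/d[2]
E
python3 - <<'E'
from h import *
s=bot.read_state();print(s['time'],s['tool_pos'],s['tcp_rot'],s['wrist_force'],s['width'])
ims=[]
for c in("top","side"):
    im=bot.read_camera(c);cv2.imwrite(f"pics/{c}0.png",im[:,:,::-1])
    for n,z in(("pad_top_1",.073),("tag_1_edge",.0806),("mount_1",.018)):
        for m in bot.mark_of(n,c):
            print(c,n,round(m['score'],2),np.round(np.array(m['at'])*[420,560]),np.round(at(c,*m['at'],z),4))
E
```

```text
0.0 [0.21768416 0.63815105 0.22994993] [-0.51410954 -3.09875907  0.00345547] [-0.07201962  0.19992377  0.47158626] 1.0030965734051909
top pad_top_1 0.95 [195. 273.] [ 0.6243 -0.02    0.073 ]
top pad_top_1 0.94 [264. 246.] [0.4408 0.0476 0.073 ]
top pad_top_1 0.64 [236. 335.] [ 0.5157 -0.1839  0.073 ]
top mount_1 0.83 [238. 333.] [ 0.5192 -0.186   0.018 ]
top mount_1 0.83 [264. 245.] [0.4421 0.0525 0.018 ]
top mount_1 0.79 [196. 277.] [ 0.6333 -0.0298  0.018 ]
side tag_1_edge 0.41 [233. 270.] [0.5969 0.0584 0.0806]
side mount_1 0.83 [200. 309.] [ 0.5171 -0.1705  0.018 ]
side mount_1 0.79 [256. 333.] [0.4601 0.0544 0.018 ]
side mount_1 0.61 [231. 257.] [ 0.642  -0.0275  0.018 ]
```

View pics/top0.png

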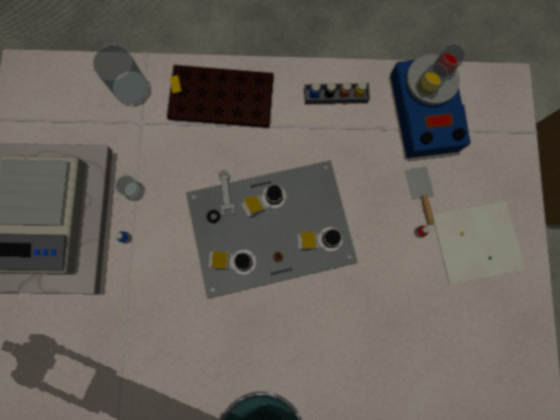

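View pics/side0.png

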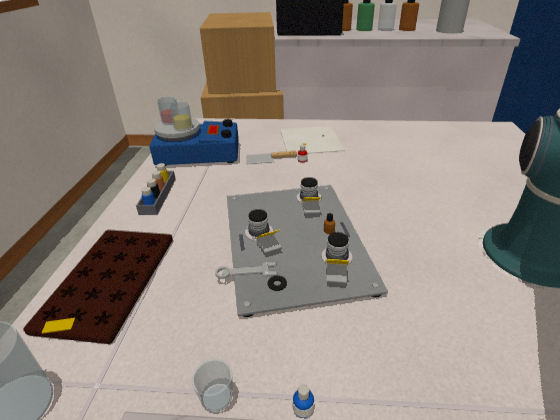

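Call:
servo_tool(series=[[0.41, -0.92, 0, 0, 0, 0, 1], [0.41, -0.92, 0, 0, 0, 0, 1], [0.41, -0.92, 0, 0, 0, 0, 1], [0.41, -0.92, 0, 0, 0, 0, 1]], newtons=30)

```text
time: 0.8
tool_pos: [0.281, 0.4959, 0.2308]
tcp_rot: [0.52, 3.097, -0.005]
wrist_force: [-0.6, 1.3, 0.0]
width: 0.332
grip_force: 0.0
```

Call:
servo_tool(series=[[0.41, -0.92, 0, 0, 0, 0, 1], [0.41, -0.92, 0, 0, 0, 0, 1], [0.41, -0.92, 0, 0, 0, 0, 1], [0.41, -0.92, 0, 0, 0, 0, 1]])

```text
time: 1.2
tool_pos: [0.3427, 0.3591, 0.2315]
tcp_rot: [0.521, 3.097, -0.002]
wrist_force: [-0.5, 0.2, -0.3]
width: -0.002
grip_force: 0.0
```

Call:
servo_tool(series=[[0.41, -0.92, 0, 0, 0, 0, 1], [0.41, -0.92, 0, 0, 0, 0, 1], [0.41, -0.92, 0, 0, 0, 0, 1], [0.41, -0.92, 0, 0, 0, 0, 1]])

```text
time: 1.6
tool_pos: [0.4046, 0.2215, 0.2318]
tcp_rot: [0.523, 3.096, -0.001]
wrist_force: [0.4, 0.4, 0.1]
width: 0.0
grip_force: 0.0
```

Call:
servo_tool(series=[[0.41, -0.92, 0.1, 0, 0, 0, 1], [0.41, -0.92, 0.1, 0, 0, 0, 1], [0.41, -0.92, 0.1, 0, 0, 0, 1], [0.41, -0.92, 0.1, 0, 0, 0, 1], [0.41, -0.92, 0.1, 0, 0, 0, 1]])

```text
time: 2.1
tool_pos: [0.4647, 0.0872, 0.2466]
tcp_rot: [0.518, 3.098, 0.002]
wrist_force: [-1.2, 0.8, 0.3]
width: 0.001
grip_force: 0.0
```

```bash
cat > look.py <<'E'
from h import *
import sys
im=bot.read_camera("wrist");cv2.imwrite(f"pics/{sys.argv[1]}.png",im[:,:,::-1])
print(bot.read_state()['tool_pos'])
for n,z in(("pad_top_1",.073),("tag_1_edge",.0806),("mount_1",.018)):
    for m in bot.mark_of(n,"wrist"):
        print(n,round(m['score'],2),np.round(np.array(m['at'])*[420,560]),np.round(at("wrist",*m['at'],z),4))
E
python3 look.py w1
```

```text
[0.46406879 0.08802537 0.24625046]
pad_top_1 0.54 [211. 171.] [ 0.4516 -0.0115  0.073 ]
tag_1_edge 0.46 [251. 363.] [0.5407 0.1408 0.0806]
mount_1 0.72 [289.  71.] [ 0.5115 -0.1769  0.018 ]
```

View pics/w1.png

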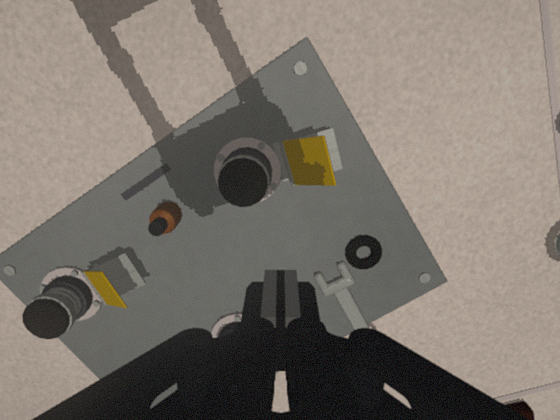

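```bash
python3 - <<'E'
from h import *
for n,r,c,z in(("padB",182,243,.073),("edgeB",161,329,.0806),("padC",318,47,.073),("edgeC",290,113,.0806),("mountC flange",292,68,.024)):
    print(n,np.round(at("wrist",r/420,c/560,z),4))
for n,r,c,z in(("padA",194,274,.073),("edgeA",206,251,.0806),("padB",262,243.5,.073),("padC",237,331,.073),("edgeC",241,307,.0806),("edgeB",260,218,.0806)): print(n,np.round(at("top",r/420,c/560,z),4))
E
```

```text
padB [0.4472 0.0591 0.073 ]
edgeB [0.4519 0.1345 0.0806]
padC [ 0.5138 -0.1723  0.073 ]
edgeC [ 0.5037 -0.0913  0.0806]
mountC flange [ 0.5116 -0.1776  0.024 ]
padA [ 0.6263 -0.022   0.073 ]
edgeA [0.591  0.0378 0.0806]
padB [0.4448 0.0533 0.073 ]
padC [ 0.514  -0.1738  0.073 ]
edgeC [ 0.5015 -0.1102  0.0806]
edgeB [0.4483 0.1182 0.0806]
```

Call:
servo_tool(series=[[-0.12, -0.2, 0, 0, 0, 0, 1], [-0.12, -0.2, -0.3, 0, 0, 0, 1], [-0.12, -0.2, -0.6, 0, 0, 0, 1], [-0.12, -0.2, -0.9, 0, 0, 0, 1], [-0.12, -0.2, -1, 0, 0, 0, 1], [-0.12, -0.2, -1, 0, 0, 0, 1], [-0.12, -0.2, -1, 0, 0, 0, 1]])

```text
time: 3.0
tool_pos: [0.446, 0.0579, 0.0966]
tcp_rot: [0.511, 3.1, 0.0]
wrist_force: [0.9, -0.2, 0.4]
width: 0.004
grip_force: 0.0
```

Call:
servo_tool(series=[[0, 0, -0.08, 0, 0, 0, 1], [0, 0, -0.12, 0, 0, 0, 1], [0, 0, -0.16, 0, 0, 0, 1], [0, 0, -0.18, 0, 0, 0, 1], [0, 0, -0.2, 0, 0, 0, 1], [0, 0, -0.2, 0, 0, 0, 1], [0, 0, -0.2, 0, 0, 0, 1], [0, 0, -0.2, 0, 0, 0, 1]])

```text
time: 3.8
tool_pos: [0.4465, 0.057, 0.0677]
tcp_rot: [0.515, 3.099, 0.001]
wrist_force: [-4.1, 0.9, 10.8]
width: -0.002
grip_force: 5.3
```

Call:
servo_tool(series=[[0, 0, 0.2, 0, 0, 0, 1], [0.1, -0.2, 0.4, 0, 0, 0, 1], [0.2, -0.5, 0.4, 0, 0, 0, 1], [0.3, -0.8, 0.4, 0, 0, 0, 1], [0.3, -0.8, 0.4, 0, 0, 0, 1]])

```text
time: 4.3
tool_pos: [0.4933, -0.0679, 0.1274]
tcp_rot: [0.521, 3.094, -0.003]
wrist_force: [0.2, 0.6, 1.0]
width: 0.0
grip_force: 0.0
```

Call:
servo_tool(series=[[0.08, -0.4, 0, 0, 0, 0, 1], [0.15, -0.74, 0, 0, 0, 0, 1], [0.15, -0.74, -0.2, 0, 0, 0, 1], [0.15, -0.74, -0.2, 0, 0, 0, 1], [0.15, -0.74, -0.2, 0, 0, 0, 1]])

```text
time: 4.8
tool_pos: [0.5121, -0.1734, 0.0951]
tcp_rot: [-0.515, -3.096, -0.002]
wrist_force: [1.0, -0.6, 0.3]
width: -0.001
grip_force: 0.0
```

Call:
servo_tool(series=[[0, 0, -0.08, 0, 0, 0, 1], [0, 0, -0.12, 0, 0, 0, 1], [0, 0, -0.16, 0, 0, 0, 1], [0, 0, -0.18, 0, 0, 0, 1], [0, 0, -0.2, 0, 0, 0, 1], [0, 0, -0.2, 0, 0, 0, 1], [0, 0, -0.2, 0, 0, 0, 1], [0, 0, -0.2, 0, 0, 0, 1]])

```text
time: 5.6
tool_pos: [0.5137, -0.1741, 0.0667]
tcp_rot: [0.514, 3.099, 0.0]
wrist_force: [-1.9, 2.8, 4.6]
width: -0.0
grip_force: 2.2
```

Call:
servo_tool(series=[[0, 0, 0.2, 0, 0, 0, 1], [0.1, 0.1, 0.4, 0, 0, 0, 1], [0.3, 0.4, 0.4, 0, 0, 0, 1], [0.5, 0.7, 0.4, 0, 0, 0, 1], [0.75, 1.0, 0.4, 0, 0, 0, 1], [0.75, 1.0, 0.2, 0, 0, 0, 1], [0.75, 1.0, 0.2, 0, 0, 0, 1]])

```text
time: 6.3
tool_pos: [0.625, -0.0222, 0.0924]
tcp_rot: [-0.508, -3.095, 0.001]
wrist_force: [-1.6, -0.2, -1.8]
width: -0.0
grip_force: 0.0
```

Call:
servo_tool(series=[[0, 0, -0.08, 0, 0, 0, 1], [0, 0, -0.12, 0, 0, 0, 1], [0, 0, -0.16, 0, 0, 0, 1], [0, 0, -0.18, 0, 0, 0, 1], [0, 0, -0.2, 0, 0, 0, 1], [0, 0, -0.2, 0, 0, 0, 1], [0, 0, -0.2, 0, 0, 0, 1], [0, 0, -0.2, 0, 0, 0, 1]])

```text
time: 7.1
tool_pos: [0.6255, -0.0254, 0.068]
tcp_rot: [-0.515, -3.099, 0.002]
wrist_force: [-5.5, -1.5, 8.6]
width: 0.0
grip_force: 4.1
```

Call:
servo_tool(series=[[0, 0, 0.3, 0, 0, 0, 1], [-0.2, -0.2, 0.6, 0, 0, 0, 1], [-0.5, -0.4, 0.9, 0, 0, 0, 1], [-0.57, -0.44, 0.9, 0, 0, 0, 1], [-0.57, -0.44, 0.9, 0, 0, 0, 1]])

```text
time: 7.6
tool_pos: [0.54, -0.093, 0.206]
tcp_rot: [0.518, 3.092, -0.002]
wrist_force: [0.4, 0.2, 0.1]
width: 0.001
grip_force: 0.0
```

```bash
python3 look.py w2
```

```text
[ 0.54063891 -0.09188399  0.20415077]
tag_1_edge 0.55 [205. 477.] [0.5869 0.0469 0.0806]
```

View pics/w2.png

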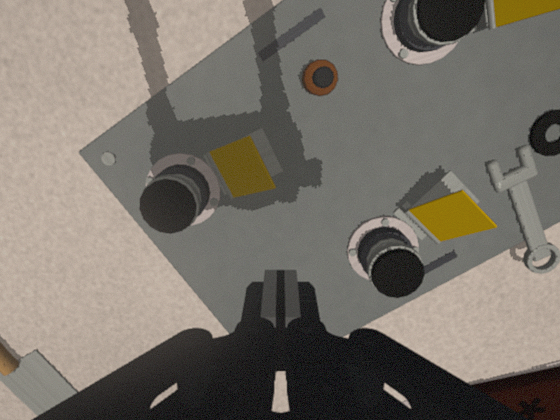

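```bash
python3 - <<'E'
from h import *
for n,r,c,z in(("padC",204,168,.073),("e",160,263,.0806),("e1",133,250,.0806),("e2",188,275,.0806)):
    print(n,np.round(at("wrist",r/420,c/560,z),4))
E
```

```text
padC [ 0.5129 -0.1715  0.073 ]
e [ 0.5035 -0.0912  0.0806]
e1 [ 0.4829 -0.0933  0.0806]
e2 [ 0.5256 -0.0898  0.0806]
```

Call:
servo_tool(series=[[-0.23, -0.03, -0.2, 0, 0, 0, 1], [-0.23, -0.03, -0.5, 0, 0, 0, 1], [-0.23, -0.03, -0.69, 0, 0, 0, 1], [-0.23, -0.03, -0.69, 0, 0, 0, 1], [-0.23, -0.03, -0.69, 0, 0, 0, 1]])

```text
time: 8.3
tool_pos: [0.5057, -0.0941, 0.0968]
tcp_rot: [-0.512, -3.097, -0.0]
wrist_force: [0.8, -0.1, 0.3]
width: -0.001
grip_force: 0.0
```

Call:
servo_tool(series=[[0, 0, -0.1, 0, 0, 0, 1], [0, 0, -0.15, 0, 0, 0, 1], [0, 0.01, -0.2, 0, 0, 0, 1], [0, 0.02, -0.25, 0, 0, 0, 1], [0, 0.03, -0.3, 0, 0, 0, 1], [0, 0.04, -0.34, 0, 0, 0, 1], [0, 0.05, -0.37, 0, 0, 0, 1], [0, 0.05, -0.37, 0, 0, 0, 1]])

```text
time: 9.1
tool_pos: [0.5052, -0.0869, 0.0414]
tcp_rot: [-0.514, -3.098, -0.0]
wrist_force: [0.0, -0.3, -0.6]
width: 0.001
grip_force: 0.0
```

Call:
servo_tool(series=[[0, 0, -0.01, 0, 0, 0, 1], [0, 0, -0.02, 0, 0, 0, 1], [0, 0, -0.02, 0, 0, 0, 1], [0, 0, -0.02, 0, 0, 0, 1]])

```text
time: 9.5
tool_pos: [0.506, -0.0872, 0.0396]
tcp_rot: [-0.514, -3.099, -0.0]
wrist_force: [-2.1, 1.6, 3.1]
width: 0.004
grip_force: 1.8
```

Call:
servo_tool(series=[[0, 0, -0.01, 0, 0, 0, 1], [0, 0, -0.015, 0, 0, 0, 1], [0, 0, -0.015, 0, 0, 0, 1], [0, 0, -0.015, 0, 0, 0, 1]])

```text
time: 9.9
tool_pos: [0.5063, -0.0872, 0.0389]
tcp_rot: [0.514, 3.099, 0.0]
wrist_force: [-6.0, 1.3, 15.2]
width: 0.0
grip_force: 7.6
```

Call:
servo_tool(series=[[0, 0, 0.2, 0, 0, 0, 1], [0, 0, 0.5, 0, 0, 0, 1], [0.1, 0, 0.8, 0, 0, 0, 1], [0.2, 0, 1, 0, 0, 0, 1], [0.2, 0, 1, 0, 0, 0, 1]])

```text
time: 10.4
tool_pos: [0.5416, -0.0882, 0.1935]
tcp_rot: [0.512, 3.086, -0.001]
wrist_force: [-0.0, -0.4, 0.4]
width: -0.001
grip_force: 0.0
```

```bash
python3 look.py w3; python3 -c "
from h import *
im=bot.read_camera('side');cv2.imwrite('pics/s3.png',cv2.resize(im[160:320,200:400,::-1],(800,640))[:600])"
```

```text
[ 0.538878   -0.08773353  0.19023796]
tag_1_edge 0.69 [209. 479.] [0.577  0.0443 0.0806]
```

View pics/w3.png

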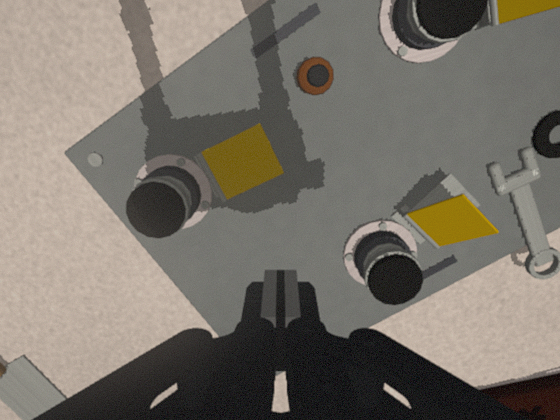

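View pics/s3.png

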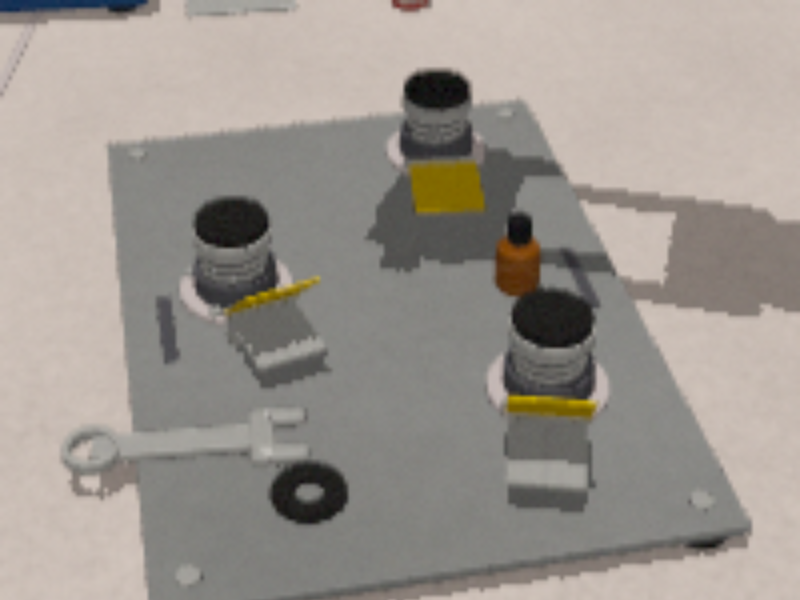

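The wrist view shows the soft mount's tag lying flat at about (160,243), covering its shelf. The side view agrees: the other two tags still stand, the loose things are undisturbed, and the arm is clear.

```bash
python3 -c "
from workcell import bot
print(bot.finish_job())"
```

```text
the job is handed in; nothing more can be done
None
```

I pressed all three pads: the right-hand mount, near (0.51, -0.17), was softest at about 4.6 N for 6 mm, against 10.8 N and 8.6 N for about 5 mm on the others. I folded its tag flat onto its shelf, left the other two tags standing, and handed the job in with the arm clear.

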